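Fit the sanding sleeve and hold the dust shutter half open

TASK

Get the carver's sanding station ready: slip the sanding sleeve over the upright spindle until it sits fully down on its shoulder, and let go of it. Then slide the sprung dust shutter by its red tab to half open, at the yellow marks, and finish while still holding it there against its spring; it slides shut if released. Leave the jar, the stone blank and the brush where they are.

Things in the scene. Friction and masses are not known exactly. Their poses are not given: they have to be found in the camera images.
- station: The sanding station, a fixed green low box, 220 mm (its x) x 280 mm (its y) x 65 mm high, standing on the bench; origin at the centre of its underside, z up. Its position and yaw vary. On its flat top are the spindle (at its own x 0, y +85 mm) and the dust shutter (running along its own x at y -65 mm).
- sleeve_center (a point): Centre (half-way up) of the loose sanding sleeve: a rigid upright tube, red-brown with black ends, 48 mm outside diameter, 60 mm high, bore 22 mm diameter right through, about 120 g. z runs along its bore. It starts standing on the bench beside the station; either end may go down. Its place may be swapped with the jar's.
- spindle_seat (a point): Centre of the top face of the spindle's shoulder, a steel disc of 60 mm diameter, 6 mm above the top of the station (71 mm above the bench), on which the mounted sleeve rests; the mounted sleeve's centre is 30 mm above this point. Axes are the station's.
- spindle_tip (a point): Top of the fixed steel spindle, 70 mm above its shoulder; the spindle is 17 mm in diameter and its top 15 mm taper to 6 mm. z up.
- shutter_tab (a point): Grip point on the shutter's upright red tab, 99 mm above the bench; moves with the shutter. The tab is 14 mm thick (along station x, the slide), 40 mm wide (station y); its top is 18 mm above this point, the shutter's 86 x 74 mm steel plate 26 mm below it. Two dark rails flank the plate, 10 mm higher than the station's top. x points in the opening direction; axes are the station's.
- half_mark (a point): Fixed point where the shutter's grip point lies when the shutter is exactly half open (40 mm along station +x from its closed place), in line with the yellow marks on both rails; white marks show the closed and fully open places. Thin red lines on the plate beside the tab point to the marks.
- shutter (a joint): Opening of the dust shutter in m: 0 closed (the start), 0.04 half open, 0.08 fully open; it grows as the tab moves along station +x, away from the robot, uncovering a black suction slot. A spring pulls it shut with 4.5 N when closed, 10.5 N at half and 16.5 N fully open (plus about 1 N of friction), and shuts it when released.
- jar: Bystander: green jar with white lid, 50 mm diameter, 70 mm high, standing on the bench; origin at its underside's centre.
- blank: Bystander: white stone blank 75 x 50 x 45 mm lying on the bench, origin at its underside's centre.
- brush: Bystander: dusting brush about 180 mm long lying along its own x on the bench beyond the sleeve and jar; origin under its middle.
Mind the look-alikes: they are no part of the job. What is shaped like the part that bears sleeve_center but blue is not meant.

How it is judged:
By the outcome, as a careful person would: the job done as asked, in the order asked, and still so for the second after the job is handed in, while the arm keeps its last pose, push and grip.
It also fails if it takes over 58 s, if anything falls off the work surface, if the arm or the gripper's body presses on something with over 40 N, if the wrist force passes 120 N, or if a joint passes its speed limit or range.

ROBOT

A 6-joint arm with a two-finger parallel gripper is mounted at the origin on the work surface. World frame = base frame: x ahead of the robot, y to its left, z up, the work surface at z = 0. Lengths are in m, angles in degrees, forces in N, time in s.
With the tool pointing down it reaches from about 0.425 to 0.95 m from the base axis. Payload 3.5 kg.
Tool frame: the origin (TCP) lies midway between the tips of the shut fingers; the grasp point (between the pads) lies 19 mm behind it; x points along the fingers, y is the direction in which the jaws open and shut, and the axes are right-handed (so a half turn about x gives the same grasp; the last joint's range is limited). The gripper opens to 85 mm and grips with 20 to 120 N. Pads are 22 mm wide; open, the fingers measure 114 mm over their backs; the gripper's body (76 mm by 85 mm) begins 54 mm behind the grasp point. The pads swing forward as they close: fully open they stand 13 mm farther back than shut.
Start: joints at [61.994, 16.404, 90.338, -0, 73.258, -8.594], TCP at [0.224, 0.637, 0.231] pointing down, gripper open.
Joint ranges: [-158.93, 158.93], [-51.34, 127.21], [12.03, 142.37], [-87.48, 267.48], [13.55, 161.25], [-162.69, 162.69]. Speed limits (degrees/s): [159.86, 159.86, 180, 180, 180, 180].

INTERFACE

Orientations are given as [roll, pitch, yaw] about the fixed x, y, z axes, in that order (R = Rz(yaw) Ry(pitch) Rx(roll)).
In Python, from plant import arm, eoat, kin, sense, viewer gives the robot as it stands. Calls block until the motion is done:
- arm.move_to(position, orientation): joint-space move of the TCP to a pose.
- arm.move_linear(position, rate=0.15, attitude=None, force_limit=None): straight line of the TCP; attitude=None keeps the orientation; rate is the mean speed in m/s. With force_limit (N) it stops when the force on the tool has changed by that much, and returns True; else False.
- arm.move_j(angles): joint-space move.
- eoat.gripper_to(opening, force=None): finger opening in m; force is the grip in N (None keeps the last); returns when the fingers have stopped.
- arm.pause(seconds).
- kin.solve_ik(position, orientation): joint angles nearest the present ones, or None.
- sense(): the state.
- viewer.grab_frame(name): name is "scene" or "top" or "wrist"; returns (picture, depth): 480x640x3 uint8, red, green, blue; 480x640 float32, m along the optical axis (not along the pixel's ray), 0 where there is no reading.
- viewer.calibration(name): a dict with "fx", "fy", "cx", "cy" (pixels), "world_to_cam" (4x4, takes a point from world to camera coordinates). Camera axes: x right, y down, z forward; pixel columns grow to the right and rows downward; lengths in m; the calibration is good to about 2 mm. A picture is of the moment at which its call begins: read the wrist's pose just before it. calibration takes no time and is no camera call; for the wrist camera it gives the pose at the moment of the call.
A pose or a line that the arm cannot do raises arm.IKError and nothing moves.
- arm.finish_job(): hands the job in, once; it reports no verdict.
The state is a dict: "t": time; "joints": joint angles; "joint_vel": joint speeds; "tau": joint torques, N m; "tcp_pos": TCP position; "ee_rot": TCP orientation; "wrist_force": force on the tool from outside, world axes, zero at the start; "torque": the same for the moment, N m; "finger_gap": finger opening in m.
Only numpy, scipy, OpenCV 4.12 (cv2) and the standard library are available. Lean on these libraries where they do the work, as an engineer would, in place of code of your own. Each camera call takes 0.05 s, during which the arm holds its last target.

## Working session

There is one attempt and no reset: what is moved stays moved. The work goes in short steps, each a Python script; the robot and the scene stay as the last script left them, time stands still between calls to the robot, and variables do not carry over. Pictures are saved under pics/ and viewed, and the job is handed in when it is done.

```bash
ls; mkdir -p pics; python3 - <<'E'
from plant import arm,eoat,kin,sense,viewer
import cv2,numpy as np
print(sense())
for n in("scene","top","wrist"):
    c=viewer.calibration(n);print(n,c)
    p,d=viewer.grab_frame(n);cv2.imwrite(f"pics/{n}0.png",p[:,:,::-1]);np.save(f"pics/{n}0_d.npy",d)
    np.save(f"pics/{n}0_c.npy",c,allow_pickle=True)
E
```

```text
pics
{'t': 0.0, 'joints': array([ 6.19944255e+01,  1.64557748e+01,  9.04232679e+01,  1.22179271e-03,
        7.32581848e+01, -8.59492047e+00]), 'joint_vel': array([-0.00942097,  0.03568534, -0.0342168 , -0.00190302,  0.00631977,
        0.0319413 ]), 'tau': array([-1.52921122e-03, -4.05980301e+01, -2.92620617e+01, -2.46641021e-04,
        5.86162554e-03, -8.79018501e-06]), 'tcp_pos': array([0.22398775, 0.63605486, 0.22991567]), 'ee_rot': array([ -99.08306038,   89.86276747, -118.49406779]), 'wrist_force': array([ 0.54164266, -1.18642197, -0.29620037]), 'torque': array([0.05141215, 0.05659004, 0.01986526]), 'finger_gap': 0.08532666781970338}
scene {'fx': 461.0588502783052, 'fy': 461.0588502783052, 'cx': 320.10528925022163, 'cy': 242.04007261595953, 'world_to_cam': array([[ 0.86980217,  0.49331462,  0.00921205, -0.49284679],
       [ 0.39670916, -0.68812432, -0.60754158, -0.16022434],
       [-0.2933701 ,  0.53209549, -0.79423446,  1.22887421],
       [ 0.        ,  0.        ,  0.        ,  1.        ]])}
top {'fx': 506.22340784082866, 'fy': 506.22340784082866, 'cx': 322.4318660356076, 'cy': 238.29497267223297, 'world_to_cam': array([[ 0.14953354, -0.98875475,  0.00194132, -0.10928735],
       [-0.9679296 , -0.14678436, -0.20387899,  0.57336648],
       [ 0.20187127,  0.02860768, -0.97899417,  1.00710845],
       [ 0.        ,  0.        ,  0.        ,  1.        ]])}
wrist {'fx': 330.7747589460279, 'fy': 330.7747589460279, 'cx': 318.4662552466642, 'cy': 238.03618898466408, 'world_to_cam': array([[ 0.33320901,  0.94284938, -0.0026075 , -0.67340997],
       [ 0.90535233, -0.31918266,  0.28010639, -0.03660338],
       [ 0.26326586, -0.09569468, -0.95996542,  0.37937532],
       [ 0.        ,  0.        ,  0.        ,  1.        ]])}
```

View pics/scene0.png

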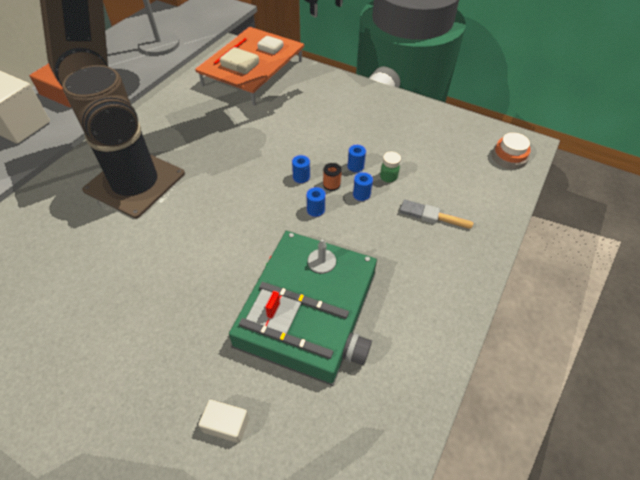

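View pics/top0.png

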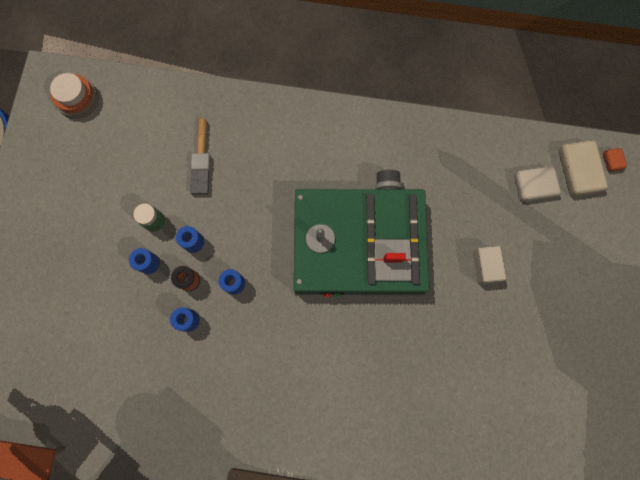

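View pics/wrist0.png

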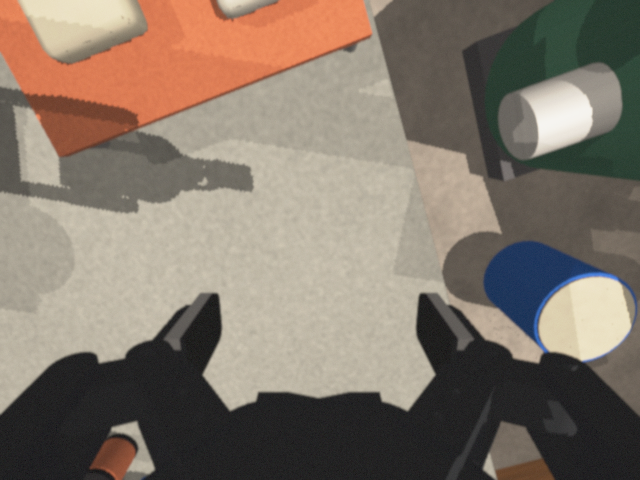

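Candidates in the top view are one red-brown tube at (186,278) and four blue tubes at (231,281), (189,238), (144,260) and (184,319). The red-brown one with black ends fits the description. I'll enlarge it to confirm and measure.

```bash
cat > h.py <<'E'
import numpy as np,cv2
from plant import arm,eoat,kin,sense,viewer
def snap(n,name):
    c=viewer.calibration(n);p,d=viewer.grab_frame(n);cv2.imwrite(f"pics/{name}.png",p[:,:,::-1]);np.savez(f"pics/{name}.npz",p=p,d=d,W=c["world_to_cam"],K=[c["fx"],c["fy"],c["cx"],c["cy"]])
def load(name): return np.load(f"pics/{name}.npz")
def back(f,uv,dep):
    fx,fy,cx,cy=f["K"];p=np.array([(uv[0]-cx)/fx*dep,(uv[1]-cy)/fy*dep,dep]);W=f["W"];return W[:3,:3].T@(p-W[:3,3])
def proj(f,P):
    fx,fy,cx,cy=f["K"];W=f["W"];q=W[:3,:3]@np.array(P)+W[:3,3];return np.array([fx*q[0]/q[2]+cx,fy*q[1]/q[2]+cy])
def onz(f,uv,z):
    a=back(f,uv,1.);W=f["W"];o=-W[:3,:3].T@W[:3,3];return o+(a-o)*(z-o[2])/(a[2]-o[2])
def tri(fs,uvs):
    A=np.zeros((3,3));b=np.zeros(3)
    for f,uv in zip(fs,uvs):
        W=f["W"];o=-W[:3,:3].T@W[:3,3];d=back(f,uv,1.)-o;d/=np.linalg.norm(d);M=np.eye(3)-np.outer(d,d);A+=M;b+=M@o
    return np.linalg.solve(A,b)
def crop(name,x0,y0,x1,y1,s,out):
    cv2.imwrite(f"pics/{out}.png",cv2.resize(cv2.imread(f"pics/{name}.png")[y0:y1,x0:x1],None,fx=s,fy=s,interpolation=cv2.INTER_CUBIC))
E
python3 - <<'E'
from h import *
snap("top","t1");snap("scene","s1")
crop("t1",120,190,270,340,4,"t1a");crop("s1",280,135,420,225,5,"s1a");crop("t1",285,160,445,310,4,"t1b");crop("s1",220,220,390,390,3.5,"s1b")
E
```

```text
(no output)
```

View pics/t1a.png

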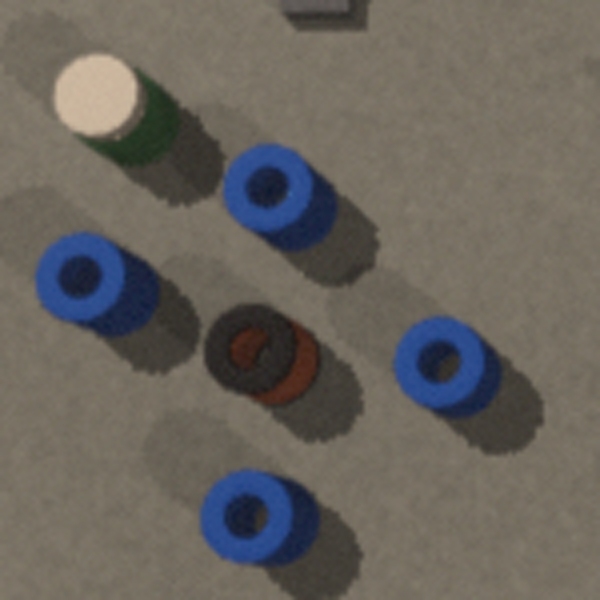

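View pics/s1a.png

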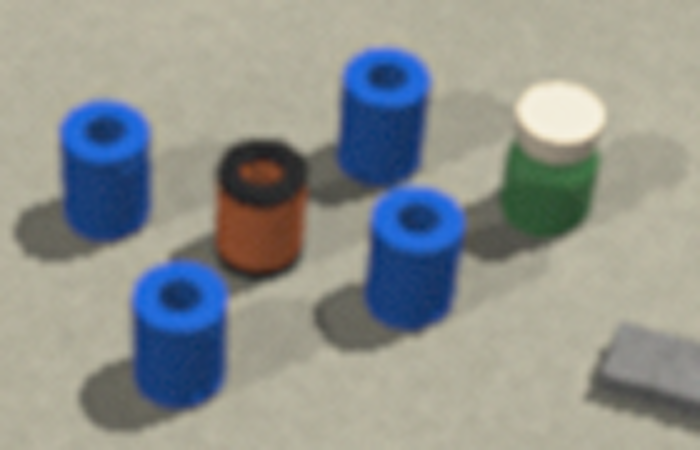

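View pics/t1b.png

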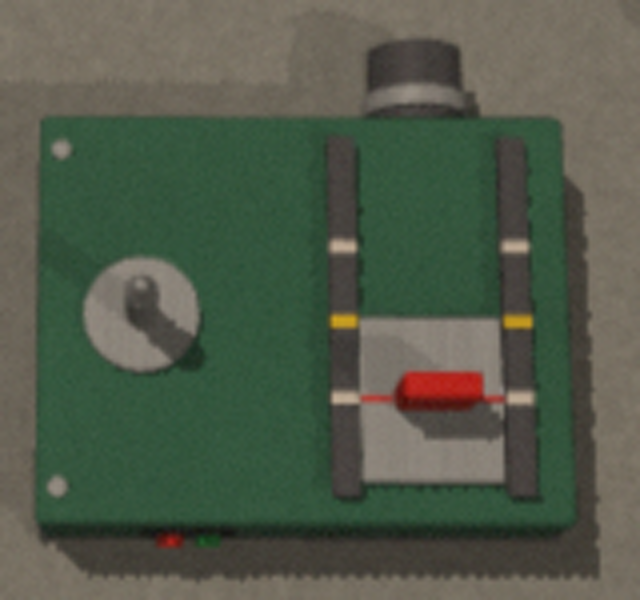

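View pics/s1b.png

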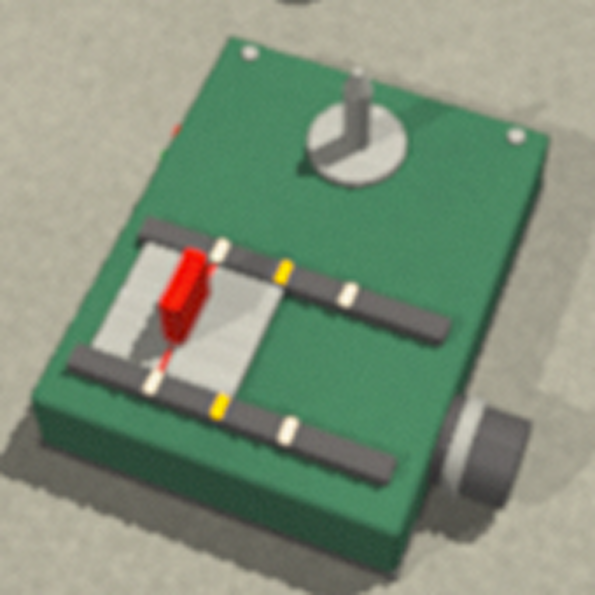

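The crop confirms it: the only red-brown tube with black rims is at top (182.5,276.7) and scene (332.3,169.2). Next I'll triangulate the key points.

```bash
python3 - <<'E'
from h import *
np.set_printoptions(precision=4,suppress=True)
T=load("t1");S=load("s1")
def t(x,y,o,s): return (o[0]+(x+.5)/s-.5,o[1]+(y+.5)/s-.5)
ta=lambda x,y:t(x,y,(120,190),4);tb=lambda x,y:t(x,y,(285,160),4);sa=lambda x,y:t(x,y,(280,135),5);sb=lambda x,y:t(x,y,(220,220),3.5)
print("sleeve top",tri([T,S],[ta(251,348),sa(263,173)]),onz(T,ta(251,348),.06),onz(S,sa(263,173),.06))
print("tip",tri([T,S],[tb(141,283),sb(358,73)]))
print("seat",tri([T,S],[tb(142,315),sb(357,144)]),onz(T,tb(142,315),.071),onz(S,sb(357,144),.071))
mt=[(345,397),(519,398),(344,321),(517,321),(343,246),(514,246)]
ms=[(220,250),(153,381),(284,271),(219,406),(348,295),(288,430)]
M=[]
for a,b in zip(mt,ms):
    P=tri([T,S],[tb(*a),sb(*b)]);M.append((P));print(P,onz(T,tb(*a),.075),onz(S,sb(*b),.075))
for n,a,b in(("bolt1",(61,148),(516,135)),("bolt2",(57,486),(250,52))):print(n,tri([T,S],[tb(*a),sb(*b)]))
print("blues top")
for a in((268,188),(80,277),(440,362),(247,517)):print(onz(T,ta(*a),.06))
print("jar",onz(T,ta(97,95),.07))
# depth checks
for n,f,uv in(("tubetop",T,ta(251,322)),("stn",T,tb(250,250)),("bench",T,tb(20,30))):
    d=f["d"][int(round(uv[1])),int(round(uv[0]))];print(n,back(f,uv,d))
E
```

```text
sleeve top [0.4591 0.2526 0.0579] [0.4594 0.2524 0.06  ] [0.4598 0.25   0.06  ]
tip [ 0.5805 -0.0179  0.1412]
seat [ 0.5802 -0.0179  0.069 ] [ 0.5799 -0.0178  0.071 ] [ 0.5807 -0.0194  0.071 ]
[ 0.5513 -0.128   0.0774] [ 0.5522 -0.1277  0.075 ] [ 0.5499 -0.1274  0.075 ]
[ 0.5641 -0.2167  0.0765] [ 0.5651 -0.2163  0.075 ] [ 0.563  -0.2167  0.075 ]
[ 0.5907 -0.122   0.078 ] [ 0.5917 -0.122   0.075 ] [ 0.5895 -0.1209  0.075 ]
[ 0.6039 -0.2112  0.0768] [ 0.6051 -0.2107  0.075 ] [ 0.6025 -0.2113  0.075 ]
[ 0.6303 -0.1166  0.0767] [ 0.6313 -0.1162  0.075 ] [ 0.6294 -0.1162  0.075 ]
[ 0.6435 -0.2049  0.0769] [ 0.6447 -0.2046  0.075 ] [ 0.6424 -0.2048  0.075 ]
bolt1 [0.6626 0.0377 0.069 ]
bolt2 [0.4849 0.0114 0.0682]
blues top
[0.5438 0.261  0.06  ]
[0.4826 0.3482 0.06  ]
[0.4669 0.1543 0.06  ]
[0.3743 0.2367 0.06  ]
jar [0.5777 0.357  0.07  ]
tubetop [0.4729 0.2557 0.0583]
stn [ 0.6246 -0.0687  0.0638]
bench [0.7481 0.0785 0.0025]
```

```bash
python3 - <<'E'
from h import *
np.set_printoptions(precision=2,suppress=True)
for y in(-46.5,133.5,-133,47):
    for P in((.4594,.252,.02),(.58,-.018,.1)):print(y,P,kin.solve_ik(P,[0,90,y]))
for y in(-81.7,98.3):print(y,kin.solve_ik((.6,-.167,.084),[0,90,y]))
arm.move_to([.4594,.252,.19],[0,90,-46.5])
snap("wrist","w1");print(sense()['t'],sense()['tcp_pos'])
E
```

```text
-46.5 (0.4594, 0.252, 0.02) [ 17.64  13.76 118.65  -0.    47.59 -25.86]
-46.5 (0.58, -0.018, 0.1) [-11.79  12.82 109.44  -0.    57.74 -55.29]
133.5 (0.4594, 0.252, 0.02) [ 17.64  13.76 118.65   0.    47.59 154.14]
133.5 (0.58, -0.018, 0.1) [-11.79  12.82 109.44   0.    57.74 124.71]
-133 (0.4594, 0.252, 0.02) [ 17.64  13.76 118.65  -0.    47.59  60.64]
-133 (0.58, -0.018, 0.1) [-11.79  12.82 109.44  -0.    57.74  31.21]
47 (0.4594, 0.252, 0.02) [  17.64   13.76  118.65    0.     47.59 -119.36]
47 (0.58, -0.018, 0.1) [ -11.79   12.82  109.44    0.     57.74 -148.79]
-81.7 [-24.88  18.91 103.72  -0.    57.36 -33.18]
98.3 [-24.88  18.91 103.72   0.    57.36 146.82]
1.9583 [0.46 0.25 0.19]
```

View pics/w1.png

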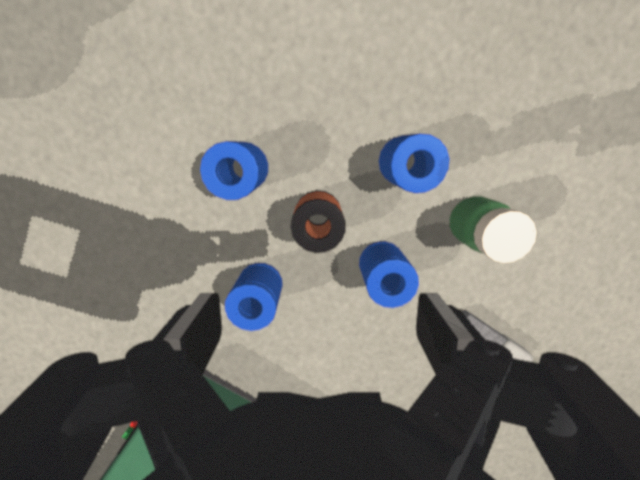

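The wrist view shows the sleeve rim centred at about (318.5,223). The blue tubes sit on the diagonals, so the jaw line (image x) is clear.

```bash
python3 - <<'E'
from h import *
np.set_printoptions(precision=4,suppress=True)
w=load("w1");print(onz(w,(318.5,223),.06),tri([w,load("t1"),load("s1")],[(318.5,223),(182.4,276.6),(332.2,169.2)]),proj(w,[.4594,.252,.06]))
crop("w1",270,170,370,270,6,"w1a")
E
```

```text
[0.4567 0.2556 0.06  ] [0.4584 0.2542 0.0554] [317.8215 228.0981]
```

View pics/w1a.png

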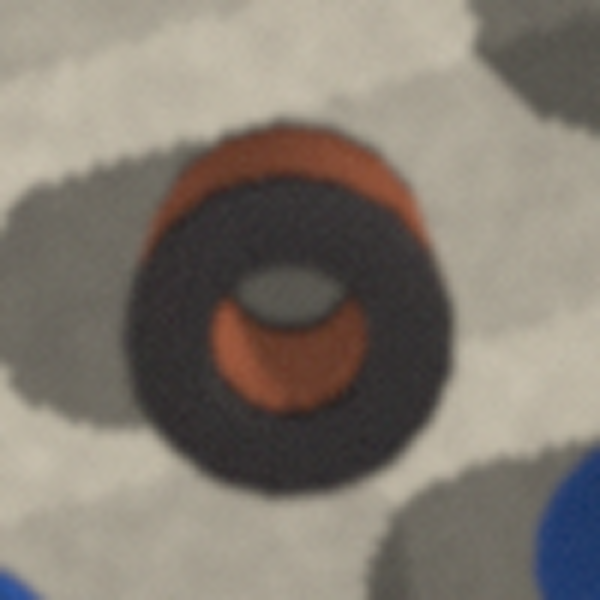

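```bash
python3 - <<'E'
from h import *
np.set_printoptions(precision=4,suppress=True)
w=load("w1");print(onz(w,(318.2,225.9),.06))
eoat.gripper_to(.07)
arm.move_linear([.4586,.253,.09],rate=.2)
print(arm.move_linear([.4586,.253,.019],rate=.08,force_limit=8))
eoat.gripper_to(.04,force=45)
s=sense();print(s['finger_gap'],s['tcp_pos'],s['wrist_force'],s['t'])
arm.move_linear([.4586,.253,.2],rate=.2)
s=sense();print(s['finger_gap'],s['tcp_pos'],s['wrist_force'],s['t'])
snap("wrist","w2");snap("top","t2");snap("scene","s2")
E
```

```text
[0.4583 0.2536 0.06  ]
False
0.04698869875691942 [0.4594 0.2533 0.0199] [-0.2779 -0.0695  3.6996] 4.2833
0.046854236326935486 [0.4575 0.2526 0.1981] [ 0.0094  0.3677 -1.7567] 5.3417
```

View pics/w2.png

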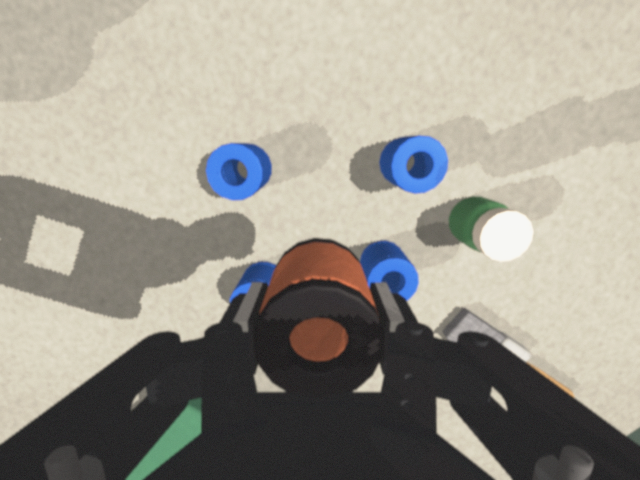

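View pics/s2.png

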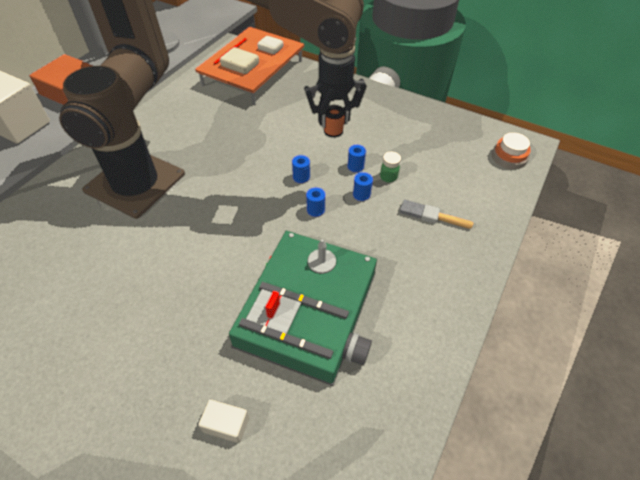

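The sleeve is held, with its bore centre at (319,340) in the wrist view. I'll compute its offset from the TCP and hover over the spindle.

```bash
python3 - <<'E'
from h import *
np.set_printoptions(precision=4,suppress=True)
w=load("w2");t=np.array([.4575,.2526,.1981]);
p=onz(w,(319,340),.238);print("sleeve-tcp",p-t,"expected px if offset 0:",proj(w,[.4575,.2526,.238]))
arm.move_linear([.5803,-.018,.2],rate=.25)
arm.move_linear([.5803,-.018,.178],rate=.15)
s=sense();print(s['finger_gap'],s['tcp_pos'],s['wrist_force'],s['t'],s['ee_rot'])
snap("wrist","w3");snap("top","t3");snap("scene","s3")
crop("s3",240,170,400,290,5,"s3a");crop("t3",240,170,400,290,5,"t3a")
E
```

```text
sleeve-tcp [-0.0015  0.0021  0.0399] expected px if offset 0: [318.1773 346.2526]
0.04656308241889196 [ 0.5791 -0.0169  0.1767] [-0.0367 -1.5331 -1.6643] 7.1333 [-146.6541   89.8083  166.9233]
```

View pics/s3a.png

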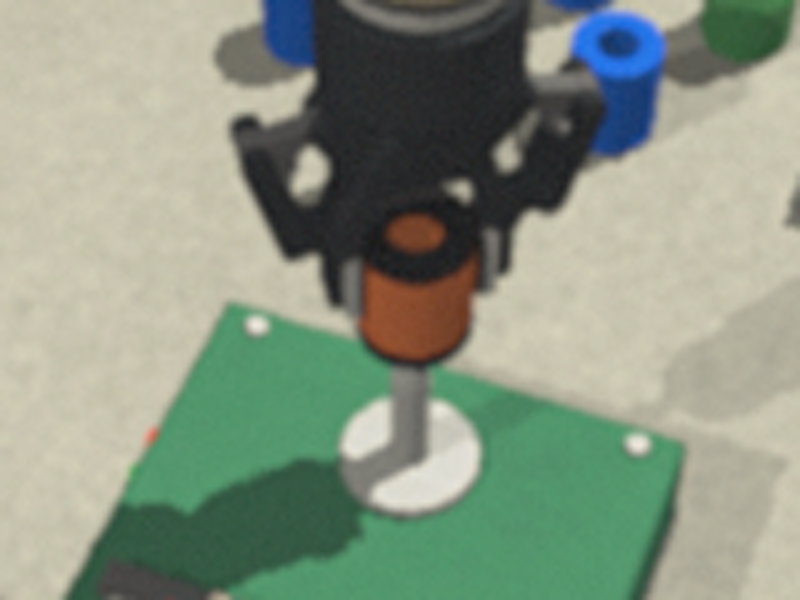

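View pics/t3a.png

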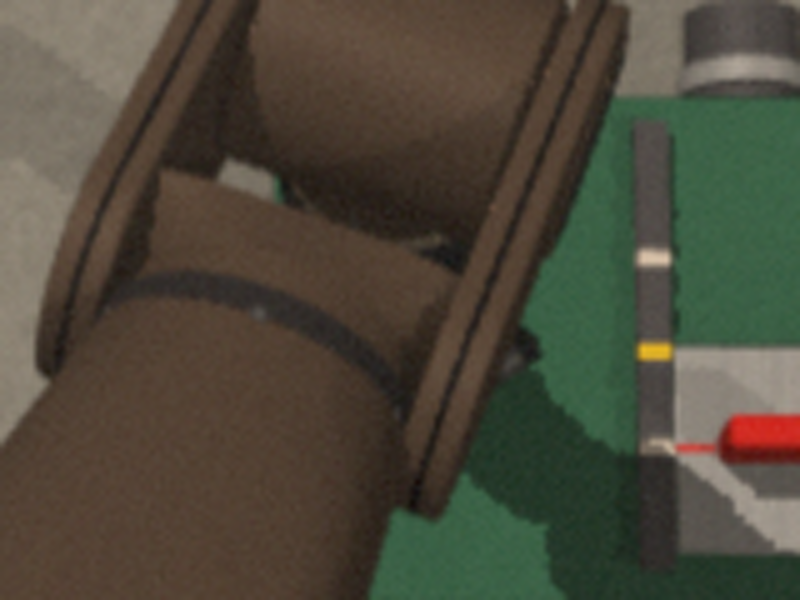

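View pics/w3.png

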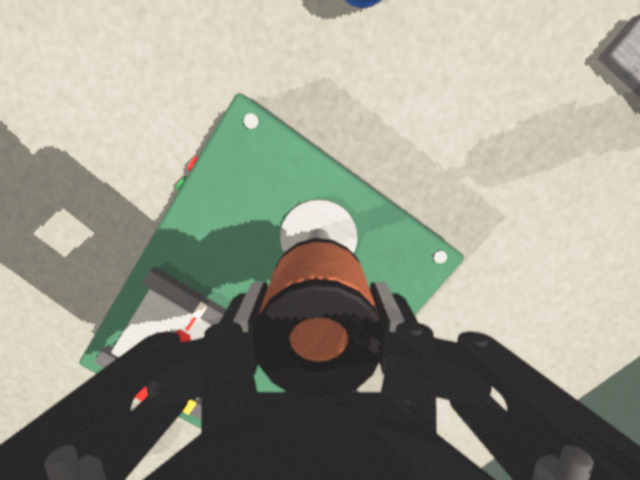

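```bash
python3 - <<'E'
from h import *
np.set_printoptions(precision=4,suppress=True)
S=load("s3");w=load("w3");tz=.1767
uv=(240+416.5/5-.5,170+234.5/5-.5)
print("sleeve top via scene",onz(S,uv,tz+.0399))
print("via wrist",onz(w,(319,340),tz+.0399), tri([S,w],[uv,(319,340)]))
# spindle in wrist: disc centre
crop("w3",260,180,380,380,3,"w3a")
print("disc/tip pred wrist",proj(w,[.5802,-.0179,.071]),proj(w,[.5802,-.0179,.141]))
print("tip/seat via scene at known z",onz(S,(321.9,240.5),.141),onz(S,(321.6,260.8),.071))
print("tip/seat via top",onz(load("t1"),(319.9,230.4),.141))
E
```

```text
sleeve top via scene [ 0.5807 -0.0185  0.2166]
via wrist [ 0.5775 -0.0149  0.2166] [ 0.5792 -0.0163  0.2134]
disc/tip pred wrist [318.8968 237.6013] [318.8221 271.0722]
tip/seat via scene at known z [ 0.5798 -0.0185  0.141 ] [ 0.5806 -0.0195  0.071 ]
tip/seat via top [ 0.5812 -0.0174  0.141 ]
```

View pics/w3a.png

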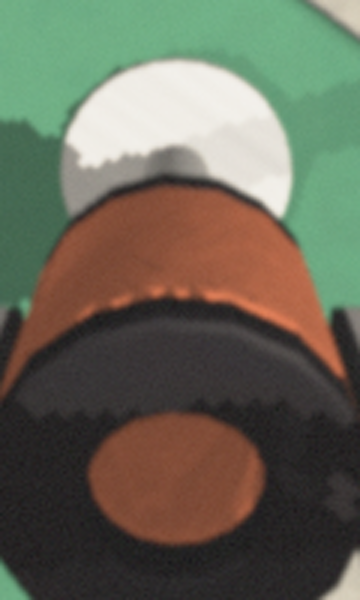

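```bash
python3 - <<'E'
from h import *
np.set_printoptions(precision=4,suppress=True)
X,Y=.5812,-.0189
def st(l):
    s=sense();print(l,s['finger_gap'],s['tcp_pos'],s['wrist_force'],s['torque'],s['t'])
arm.move_linear([X,Y,.179],rate=.1);st(0)
for z in(.15,.135,.12):
    r=arm.move_linear([X,Y,z],rate=.06,force_limit=6);st((z,r))
    if r:break
snap("scene","s4");crop("s4",240,170,400,290,5,"s4a");snap("wrist","w4")
E
```

```text
0 0.046473282576097445 [ 0.5816 -0.019   0.1797] [-0.7092 -0.1022 -1.1039] [-0.0182  0.0606  0.0021] 7.5333
(0.15, False) 0.046880307110724724 [ 0.5811 -0.0189  0.1497] [-0.3028  0.2363 -1.4709] [-0.0185 -0.0203  0.0846] 8.1667
(0.135, False) 0.0463963189147696 [ 0.5808 -0.0188  0.1342] [ 0.1086 -0.1048 -1.6424] [ 0.0095 -0.0339 -0.0144] 8.5667
(0.12, False) 0.046525690187871296 [ 0.5808 -0.0188  0.1192] [ 0.0143  0.4296 -1.228 ] [-0.0303  0.0106 -0.1126] 8.9667
```

View pics/s4a.png

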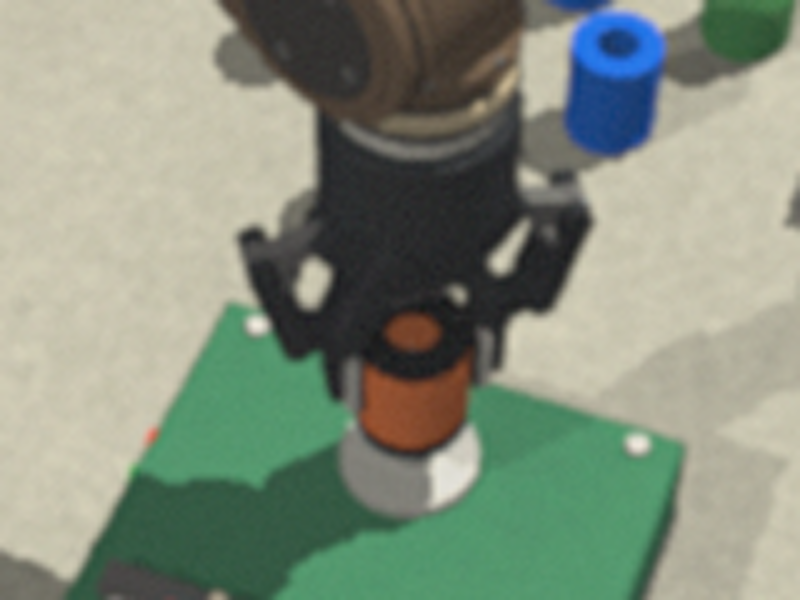

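View pics/w4.png

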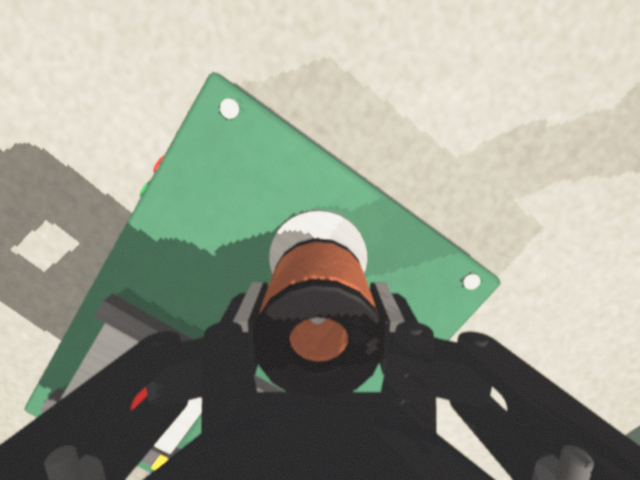

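The spindle tip now shows inside the bore in the wrist view at (320,321), with no lateral force. I'll carry on down to the seat.

```bash
python3 - <<'E'
from h import *
np.set_printoptions(precision=4,suppress=True)
X,Y=.5812,-.0189
def st(l):
    s=sense();print(l,s['finger_gap'],s['tcp_pos'],s['wrist_force'],s['torque'],s['t'])
r=arm.move_linear([X,Y,.1],rate=.06,force_limit=8);st(r)
if not r:
    r=arm.move_linear([X,Y,.084],rate=.03,force_limit=8);st(r)
snap("scene","s5");crop("s5",240,170,400,290,5,"s5a");snap("wrist","w5")
E
```

```text
False 0.046403713370231775 [ 0.5808 -0.0188  0.0992] [ 0.4113 -0.1314 -1.8787] [0.0038 0.0507 0.0111] 9.55
True 0.04622976248575694 [ 0.5818 -0.019   0.091 ] [ 0.0009 -0.4282  4.2341] [ 0.0276  0.1391 -0.0288] 9.95
```

View pics/s5a.png

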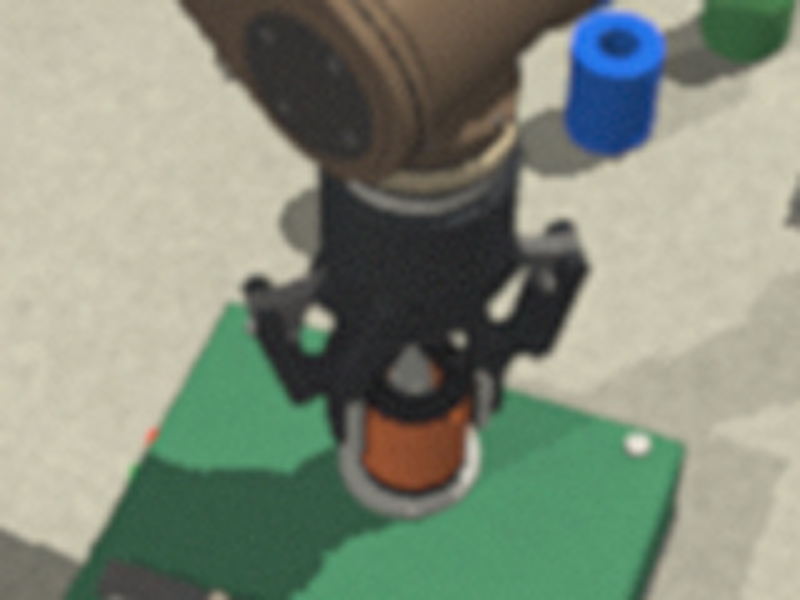

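View pics/w5.png

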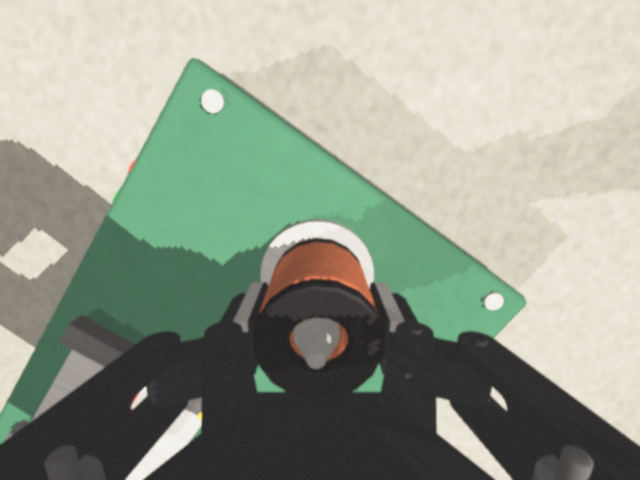

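Contact came at TCP z = 0.091, the expected seat height, and the tip pokes out of the bore. I'll release and check.

```bash
python3 - <<'E'
from h import *
np.set_printoptions(precision=4,suppress=True)
eoat.gripper_to(.075)
p=sense()['tcp_pos']
arm.move_linear([p[0],p[1],.22],rate=.15)
s=sense();print(s['finger_gap'],s['tcp_pos'],s['wrist_force'],s['t'])
# hover over tab
arm.move_to([.5577,-.1724,.17],[0,90,-81.7]);s=sense();print(s['tcp_pos'],s['t'])
snap("wrist","w6");snap("scene","s6");crop("s6",220,200,390,370,3.5,"s6a");snap("top","t6")
E
```

```text
0.07493353904315223 [ 0.5796 -0.0186  0.2186] [ 0.2243  0.5485 -0.172 ] 11.4583
[ 0.5576 -0.1719  0.1695] 12.15
```

View pics/s6a.png

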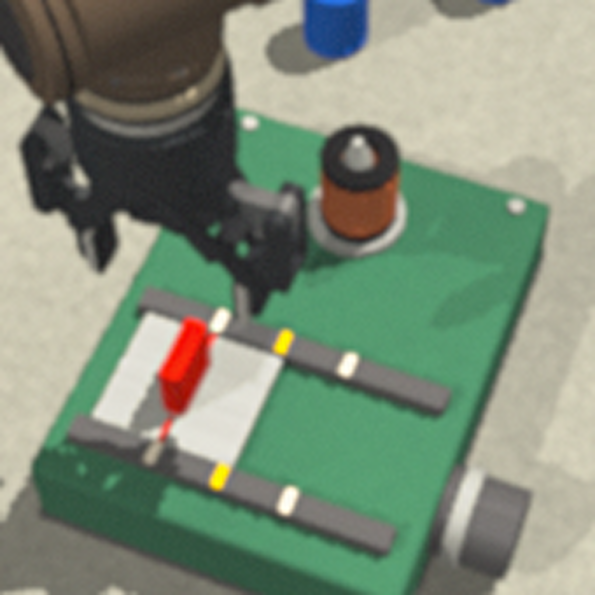

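View pics/w6.png

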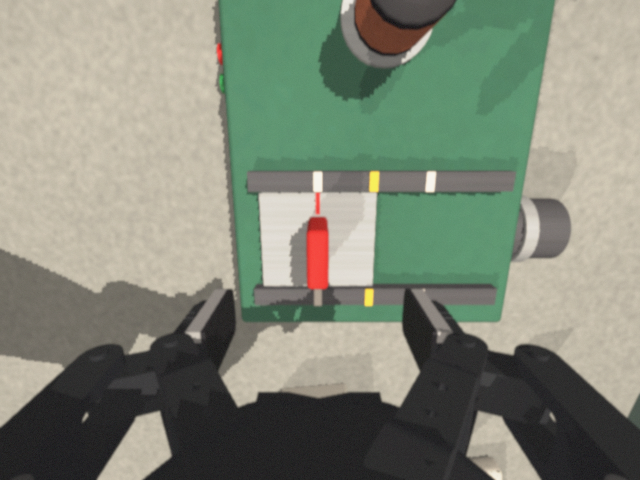

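View pics/t6.png

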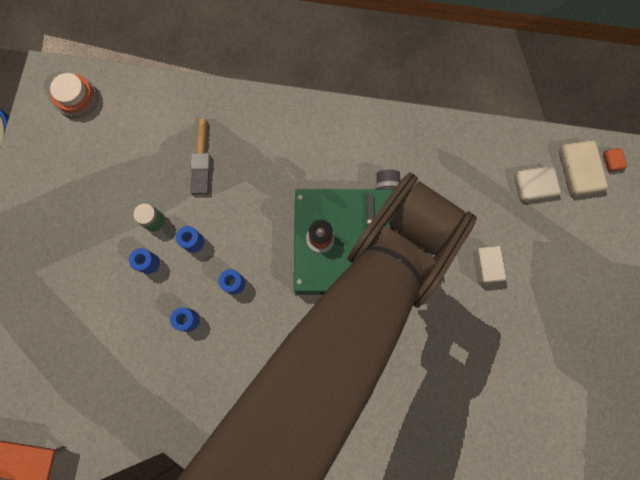

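The sleeve stands upright on the shoulder with the tip protruding. Next I'll refine the tab and marks from this wrist view (far rail marks at (318,182), (374.5,181), (431,181); near rail (318,298), (369,298)) and check the sleeve height.

```bash
python3 - <<'E'
from h import *
crop("w6",235,165,445,315,3.8,"w6a");crop("t6",290,180,450,300,5,"t6a")
E
```

```text
(no output)
```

View pics/w6a.png

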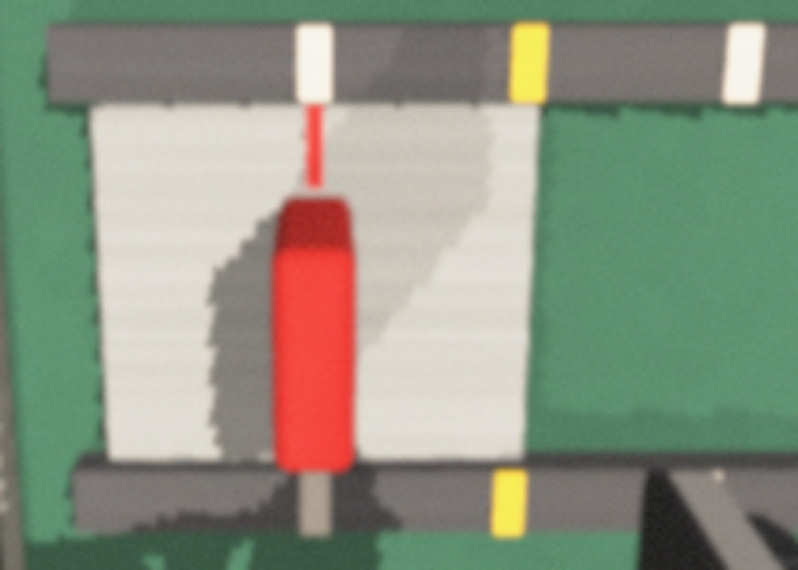

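View pics/t6a.png

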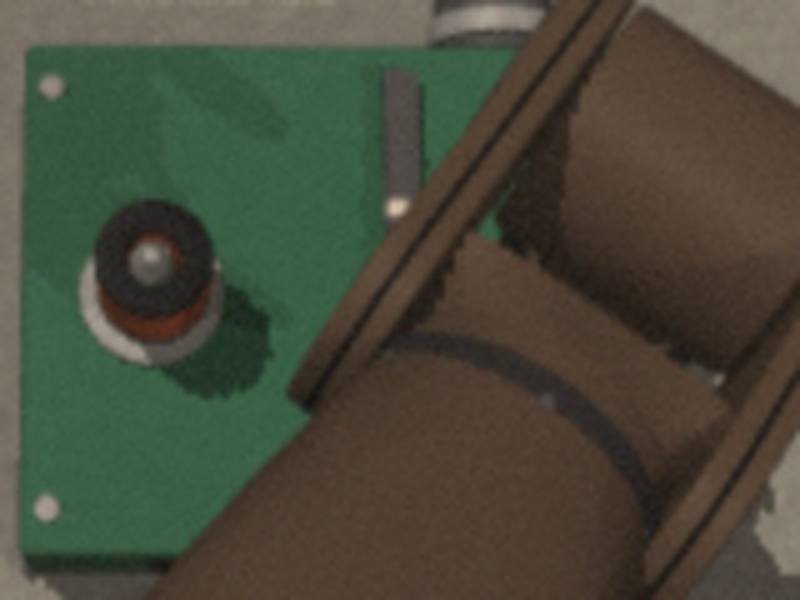

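```bash
python3 - <<'E'
from h import *
np.set_printoptions(precision=4,suppress=True)
w=load("w6");S=load("s6");T=load("t6")
c=lambda x,y:(235+(x+.5)/3.8-.5,165+(y+.5)/3.8-.5)
for n,a,z in(("fw0",(315,63),.075),("fy",(530,63),.075),("fw1",(744,63),.075),("nw0",(315,505),.075),("ny",(509,503),.075),("tabtop far",(314,250),.117),("tabtop near",(314,468),.117)):
    print(n,onz(w,c(*a),z))
print("tab mid tri from wrist/top0", tri([w,load("t1")],[c(314,359),(285+440.5/4-.5,160+388.5/4-.5)]))
# sleeve top rim centre: top view crop (154,260)/5; scene crop (360,172)/3.5
u=(290+154.5/5-.5,180+260.5/5-.5);v=(220+360.5/3.5-.5,200+171.5/3.5-.5)
print("sleeve top",tri([T,S],[u,v]))
E
```

```text
fw0 [ 0.5511 -0.1289  0.075 ]
fy [ 0.5909 -0.1231  0.075 ]
fw1 [ 0.6305 -0.1173  0.075 ]
nw0 [ 0.5641 -0.2188  0.075 ]
ny [ 0.6039 -0.2126  0.075 ]
tabtop far [ 0.5546 -0.1537  0.117 ]
tabtop near [ 0.5601 -0.1914  0.117 ]
tab mid tri from wrist/top0 [ 0.5564 -0.1706  0.1198]
sleeve top [ 0.5832 -0.0188  0.1169]
```

```bash
python3 - <<'E'
from h import *
S=load("s6");T=load("t6")
for f,n,o,s,out in((S,"s6",(290,215),8,"s6r"),(T,"t6",(290,200),8,"t6r")):
    im=cv2.resize(cv2.imread(f"pics/{n}.png")[o[1]:o[1]+70,o[0]:o[0]+70],None,fx=s,fy=s,interpolation=cv2.INTER_CUBIC)
    for z,r,col in((.131,.024,(255,255,0)),(.131,.011,(255,255,0)),(.071,.030,(0,255,255))):
        a=np.linspace(0,2*np.pi,60)
        q=np.array([proj(f,[.5803+r*np.cos(k),-.0183+r*np.sin(k),z]) for k in a]);q=((q-o+.5)*s).astype(int)
        cv2.polylines(im,[q.reshape(-1,1,2)],True,col,1)
    cv2.imwrite(f"pics/{out}.png",im)
a=cv2.imread("pics/s6r.png");b=cv2.imread("pics/t6r.png");cv2.imwrite("pics/rr.png",cv2.resize(np.hstack([a,b]),(800,400)))
E
```

```text
(no output)
```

View pics/rr.png

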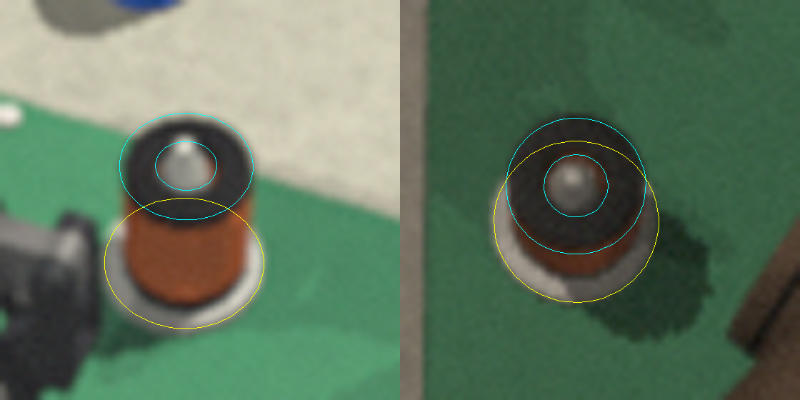

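The overlays for a seated sleeve (rim at 131 mm, shoulder at 71 mm) match in both views, so it is seated. The 117 mm triangulation came from my picking the scene rim centre too low, because the black side band is included. Now the shutter.

```bash
python3 - <<'E'
from h import *
np.set_printoptions(precision=4,suppress=True)
def st(l):
    s=sense();print(l,s['finger_gap'],s['tcp_pos'],s['wrist_force'],s['t'])
eoat.gripper_to(.05)
arm.move_linear([.5575,-.1723,.12],rate=.15)
r=arm.move_linear([.5575,-.1723,.083],rate=.06,force_limit=6);st(r)
eoat.gripper_to(.008,force=70);st("grip")
snap("wrist","w7");snap("scene","s7");crop("s7",220,220,390,370,4,"s7a")
E
```

```text
False 0.04982833394476193 [ 0.5576 -0.1724  0.0831] [0.9574 0.4712 0.1038] 13.9167
grip 0.013314604407838935 [ 0.5571 -0.1725  0.0836] [-3.3364 -0.0875  4.5719] 14.3333
```

View pics/s7a.png

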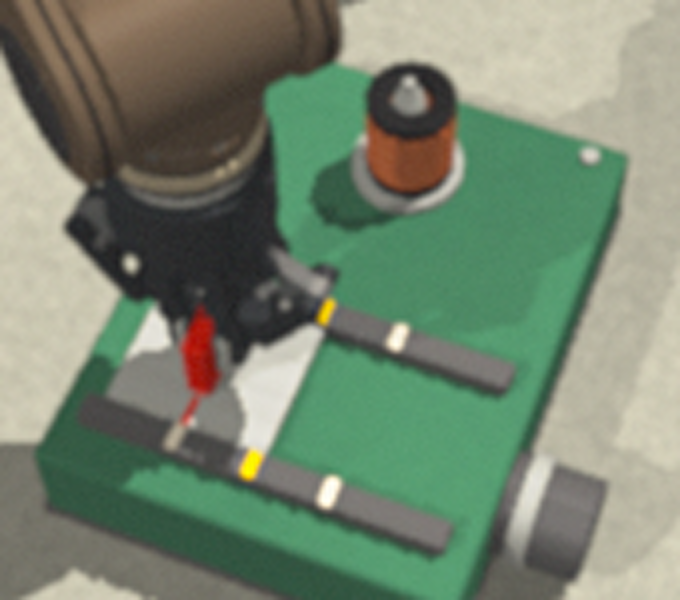

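View pics/w7.png

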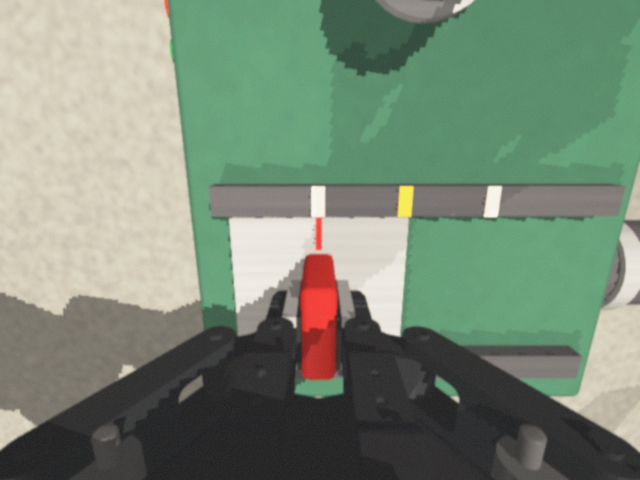

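Gripped: gap 13.3 mm, with the red line at (318,232) in line with the white mark at (318,200). Now sliding 40 mm.

```bash
python3 - <<'E'
from h import *
np.set_printoptions(precision=4,suppress=True)
def st(l):
    s=sense();print(l,s['finger_gap'],s['tcp_pos'],s['wrist_force'],s['t'])
arm.move_linear([.5971,-.1667,.0835],rate=.04);st(1)
arm.pause(.3);st(2)
snap("wrist","w8");snap("scene","s8");crop("s8",220,220,390,370,4,"s8a");crop("w8",220,150,420,300,4,"w8a")
E
```

```text
1 0.01306287798493204 [ 0.5951 -0.1669  0.0836] [-9.6454 -0.3021  6.9856] 15.5833
2 0.012992871598105266 [ 0.5951 -0.1669  0.0836] [-10.0539  -0.3905   6.65  ] 15.8833
```

View pics/s8a.png

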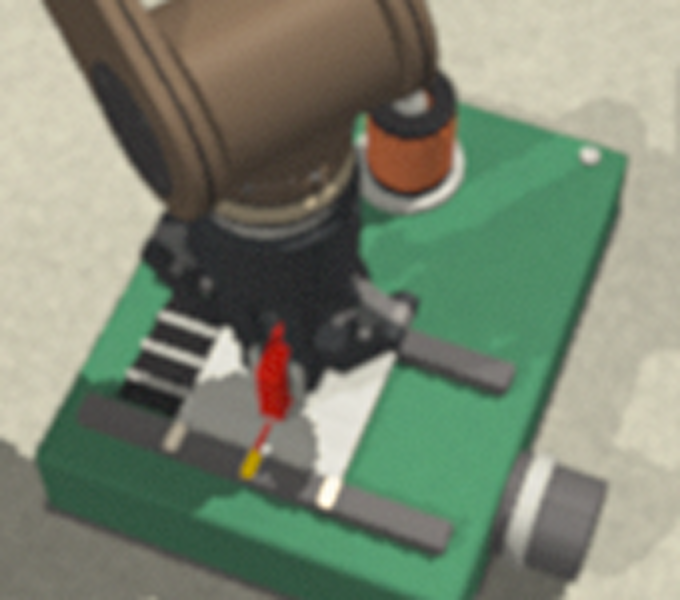

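View pics/w8a.png

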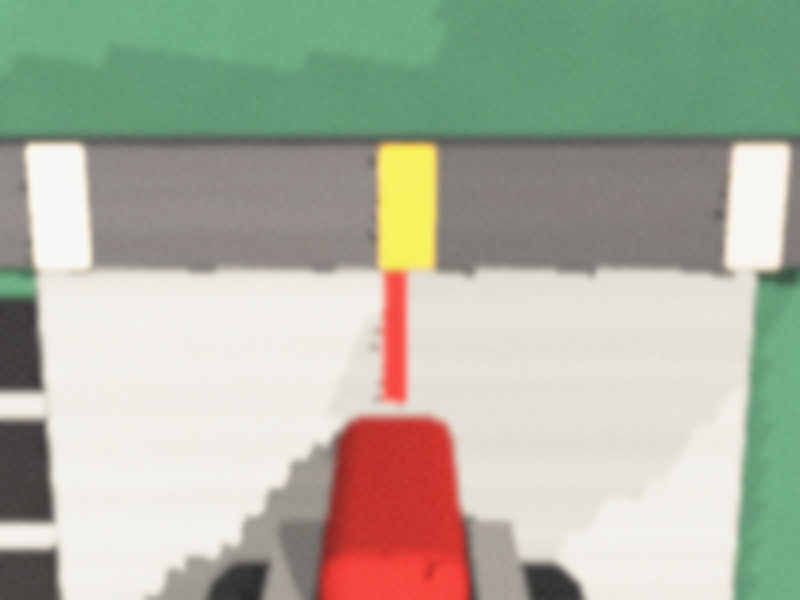

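The red line (crop x 395) lies 12 px, or about 1.4 mm, short of the yellow mark (407), and the TCP agrees. I'll correct for that.

```bash
python3 - <<'E'
from h import *
np.set_printoptions(precision=4,suppress=True)
def st(l):
    s=sense();print(l,s['finger_gap'],s['tcp_pos'],s['wrist_force'],s['t'])
arm.move_linear([.5987,-.1665,.0835],rate=.02);arm.pause(.5);st(2)
snap("wrist","w9");snap("scene","s9");crop("w9",220,150,420,300,4,"w9a")
E
```

```text
2 0.01273088038389812 [ 0.5965 -0.1667  0.0836] [-10.4743  -0.8064   7.2713] 16.7333
```

View pics/w9a.png

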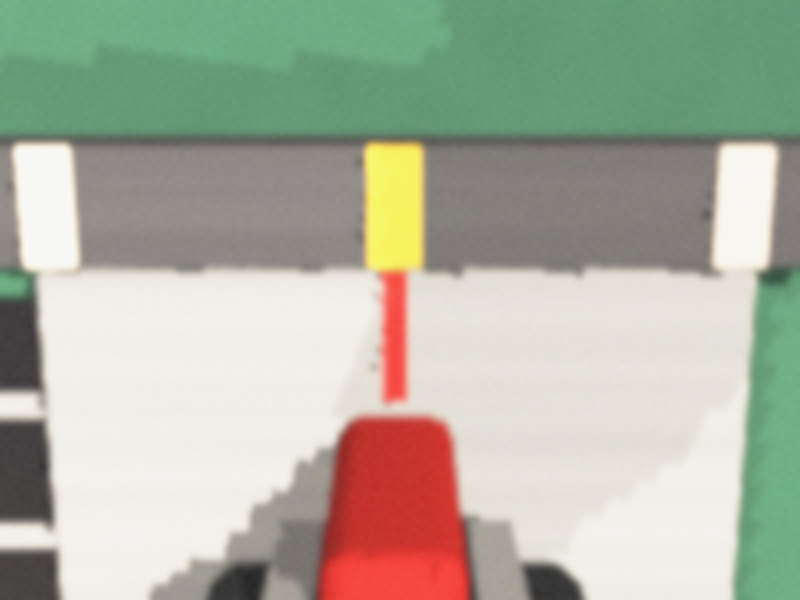

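View pics/s9.png

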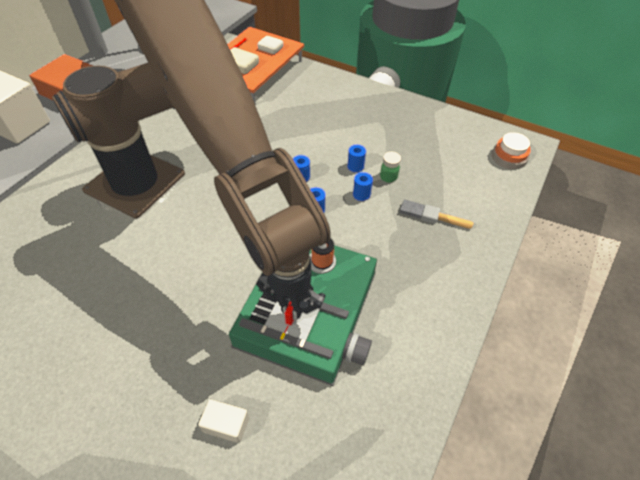

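The red line and yellow mark are both at crop x 395. I'll check that it holds steady, then hand in.

```bash
python3 - <<'E'
from h import *
np.set_printoptions(precision=4,suppress=True)
arm.pause(1.0);s=sense();print(s['finger_gap'],s['tcp_pos'],s['wrist_force'],s['t'])
snap("wrist","w10")
a=load("w9")["p"].astype(int);b=load("w10")["p"].astype(int)
print(np.abs(a-b)[150:300,220:420].mean())
def col(im,r,f): 
    m=f(im[r[0]:r[1],280:360]);return np.nonzero(m)[1].mean()+280
for im in(a,b):print(col(im,(190,212),lambda q:(q[...,0]>200)&(q[...,1]>180)&(q[...,2]<150)),col(im,(222,246),lambda q:(q[...,0]>180)&(q[...,1]<110)))
arm.finish_job()
E
```

```text
0.013207059698813702 [ 0.5965 -0.1667  0.0836] [-9.8922 -0.97    7.059 ] 17.8333
1.0683111111111112
318.02127659574467 318.4742268041237
318.0 318.4742268041237
the job is handed in; nothing more can be done
```

The sanding sleeve is seated on the spindle and released. The shutter is held at half open against its spring, and I handed the job in at about 17.8 s.

- **Sleeve:** I took the only red-brown tube with black ends, from among four blue look-alikes. It went over the spindle without side force. It stopped on the shoulder at TCP z = 0.091 m, where I expected it to seat. After release, outlines of a seated sleeve drawn on the scene and top views matched within about 1 mm.
- **Shutter:** I gripped the red tab and slid it open, then corrected once because it was about 1.4 mm short. In the last wrist picture the red line and the yellow mark are 0.5 px apart, roughly 0.2 mm. Over a further second of holding, neither the tab nor the 10 N pull moved.
- **Jar, blank and brush:** I never touched them, and the last scene picture shows them in place.
- **Checks that disagreed:**
  - One triangulation put the seated sleeve's top at 117 mm instead of 131 mm. I had picked its rim centre too low in the picture, and the outline check replaced it.
  - The wrist and scene cameras disagreed by about 5 mm on where the held sleeve was. It fitted anyway.

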